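# Hold the transit cage's gate open

### The job

A colleague needs both hands to lift the pattern out of the wire transit cage, so open its gate for them: squeeze the safety catch (the one nearer the hinge) home against its lug first, which frees the main catch, then squeeze the main catch home as well. Take the gate by its pull handle, swing it out past the detent in its hinge until it stands wide open, about square to the front, and finish while still holding it there by the handle, because it springs back if let go. Leave everything else on the bench and in the cage where it is.

Things in the scene. Friction and masses are not known exactly. Their poses are not given: they have to be found in the camera images.
- cage: Zinc-grey wire-mesh transit cage fixed to the bench: 260 mm deep (x), 278 wide (y), 143 to its mesh roof. Origin: centre of its underside. Its front, with the gate, faces its own -x: gate's plane at x = -130 mm, upright hinge axis at y = +111 mm, latch post at y = -129 mm. The roof starts 75 mm behind the gate's plane.
- gate (a joint): Gate about its upright hinge, rad: 0 shut, 1.57 square to the front, stop 1.75. Opens outwards (free end to the cage's -x), clockwise from above. A spring shuts it: 0.15 Nm at 0, 0.39 Nm at 1.57. A sprung plunger makes a detent from about 0.35 to 0.9 rad (about 0.7 Nm in all to pass): left short of it the gate shuts, left beyond it the gate drops back to about 0.88.
- gate_hinge (a point): Point on the hinge axis at the height of the gate's top, 165 mm above the bench. The gate is a mesh frame 201 mm long whose top is a flat 24 mm square tube; it clears the bench by 38 mm. Distances along the gate are from this axis.
- handle_grip (a point): Grip point on the gate's pull handle: an upright round sleeve 15 mm thick, outside the gate, 160 mm from the hinge axis along the gate, 40 mm out from its plane (28 mm from the tube's face). Sleeve from 80 to 153 mm above the bench, its bracket's top at 161 mm, this point at 145 mm. Straddle it from above, fingers closing along the gate.
- handle: The handle's round sleeve, 73 mm long; it turns freely on its bracket, so the grip need not turn with the gate. Origin: the sleeve's middle, on its axis.
- safety_catch (a joint): Safety catch, slide in m: 0 = locked, 0.016 = squeezed home (end stop). It moves across the gate, from the outside towards the inside, with about 4 N and stays where it is pushed. While it is locked its tongue stops the main catch after about 4 mm.
- safety_tab (a point): Centre of the outer face of the safety catch's moving tab: upright steel plate 8 mm thick, 26 wide along the gate, on the gate's top 65 mm from the hinge axis, at the gate's outer side; its top 30 mm above the gate's top, this point 17 mm. Its dark base plate (60 mm across the gate, 34 along it) is 4 mm thick. Squeezed towards safety_lug.
- safety_lug (a point): Centre of the outward-facing (cage side) face of the safety catch's fixed lug, a plate of the same size at the same height: 54 mm from safety_tab when locked, 38 mm when squeezed home.
- main_catch (a joint): Main catch, slide in m: 0 = bolted, 0.018 = squeezed home (end stop). It moves along the gate towards the hinge with about 5 N and stays where it is pushed; the bolt leaves the strike on the latch post after 14 mm.
- main_tab (a point): Centre of the outer face (free-end side) of the main catch's moving tab: upright steel plate 8 mm thick along the gate, 26 wide across it, 185 mm from the hinge axis; its top 30 mm above the gate's top, this point 17 mm. Squeezed towards main_lug, that is towards the hinge.
- main_lug (a point): Centre of the hinge-side face of the main catch's fixed lug, a like plate 131 mm from the hinge axis: 54 mm from main_tab when bolted, 36 mm when squeezed home.
- pattern: Cream resin pattern on an aluminium plate 150 x 180 x 12 mm, lying on the cage's floor; 66 mm high. Bystander.
- sanding_block: Cork sanding block 110 x 60 x 32 mm lying on the cage's roof. Bystander.
- hammer: Hammer lying on the bench. Bystander.
- screwdriver: Screwdriver with a blue handle lying on the bench. Bystander.
- guide_pin: Steel guide pin 25 mm thick, 82 mm high, standing on its 40 mm foot. Bystander.
- core_print: Cream resin block 100 x 45 x 30 mm with a round boss, 60 mm high. Bystander.
- glue_bottle: White bottle, 52 mm thick, 130 mm high, standing. Bystander.
- file: File with a wooden handle, 300 mm long, lying on the bench. Bystander.

How it is judged:
On the way, in this order (a step that is already met when the one before it is completed fails the run):
1. the safety catch is squeezed home while the main catch is still bolted and the gate shut (value of joint safety_catch above 0.013 m and value of joint main_catch below 0.008 m and value of joint gate below 0.06 rad), for 0.1 s.
2. the main catch is squeezed home while the gate is still shut (value of joint main_catch above 0.0145 m and value of joint safety_catch above 0.012 m and value of joint gate below 0.06 rad), for 0.1 s.
3. the gate is swung out past its detent by the handle (value of joint gate above 1 rad and contact force between the fingers and handle above 0.5 N), for 0.1 s.
At the end, for the whole second after the job is handed in: The gate stands still (under 0.1 rad/s) at 1.25 rad (72 degrees) or wider with the fingers bearing on its pull handle with more than 1 N, both catches still drawn (safety over 12 mm, main over 14.5 mm) (value of joint gate above 1.25 rad and velocity of joint gate between -0.1 and 0.1 rad/s and contact force between the fingers and handle above 1 N and value of joint safety_catch above 0.012 m and value of joint main_catch above 0.0145 m); the arm keeps its last pose, push and grip.
It fails at once if something in or on the cage (pattern, sanding block) is shifted by more than 20 mm (distance of any of pattern, sanding_block from where it was at the start of the episode above 0.02 m).
It fails at once if something else on the bench (hammer, screwdriver, guide pin, core print, glue bottle, file) is shifted by more than 20 mm (distance of any of hammer, screwdriver, guide_pin, core_print, glue_bottle, file from where it was at the start of the episode above 0.02 m).
It also fails if it takes over 58 s, if anything falls off the work surface, if the arm or the gripper's body presses on something with over 40 N, if the wrist force passes 120 N, or if a joint passes its speed limit or range.

### The arm

A 7-joint arm with a two-finger parallel gripper is mounted at the origin on the work surface. World frame = base frame: x ahead of the robot, y to its left, z up, the work surface at z = 0. Lengths are in m, angles in rad, forces in N, time in s.
With the tool pointing down it reaches from about 0.4 to 0.875 m from the base axis. Payload 6.5 kg.
Tool frame: the origin (TCP) lies at the very end of the fingers, on their centre line; the grasp point (between the pads) lies 19 mm behind it; z points along the fingers, y is the line along which they close (so a half turn about z gives the same grasp; the last joint's range is limited). The gripper opens to 88 mm and grips with 3 to 60 N. Pads are 18 mm wide; open, the fingers measure 123 mm over their backs; the gripper's body (75 mm by 187 mm) begins 45 mm behind the grasp point.
Start: joints at [-1.169, 0.536, -0.004, 1.538, 0.003, 1.067, -0.071], TCP at [0.293, 0.58, 0.202] pointing down, gripper open.
Joint ranges: [-2.7, 2.7], [-0.37, 2.16], [-1.27, 1.26], [0.24, 2.4], [-1.31, 4.45], [0.19, 1.91], [-2.76, 2.76]. Speed limits (rad/s): [2.39, 2.39, 3.14, 3.14, 3.14, 3.14, 3.14].

### API

Orientations are given as a unit quaternion [w, x, y, z].
In Python, from cell import r gives the robot as it stands.
- The arm moves only by the tool shift_gripper, called after "Request:" as name([rows], argument=value, ...), one row to a line, values as JSON. Schema: {"type":"object","properties":{"deltas":{"type":"array","items":{"type":"array","items":{"type":"array","items":{"type":"number"},"minItems":7,"maxItems":7},"minItems":1,"maxItems":10},"minItems":1,"maxItems":1},"force":{"type":"number"},"only":{"type":"string"},"quiet":{"type":"boolean"},"lines":{"type":"string"}},"required":["deltas"],"additionalProperties":false}. deltas is a list that holds a single list of rows (three levels of brackets), with 1 to 10 rows, each of 7 numbers: the finger opening in m, then dx, dy, dz in shares of the most that a row can go, 1 being 50 mm, then a rotation vector rx, ry, rz in rad; each row shifts and turns the commanded pose from where the row before left it, along the tool's axes as they then stand; what a row does not reach is not made up. A row lasts 1/10 s, in which the tool goes at most 0.05 m and 0.15 rad, less where a joint would pass 70% of its speed; a pose out of reach is approached as far as the arm can. The fingers move at their own pace and stop on an object; force is the grip in N (left out, the last holds). Time passes only in rows, so rows that do not move let the fingers close. The tool returns the time, the measured TCP pose, the force, the opening and the grip force at its end. only (a regular expression) keeps the lines of the reply that match it, lines (a string "A,B") keeps lines A to B, and quiet returns only ok. Input that does not fit is refused with a message, and nothing moves.
- r.read_state(): the state, without advancing time (a new reading comes with each control period).
- r.get_image(name): name is "scene" or "top"; returns a dict with "pixels" (480x640x3 uint8, red, green, blue), "fx", "fy", "cx", "cy" (pixels), "dist" ([k1, k2, p1, p2, k3] as OpenCV has them; the pictures are not rectified), "R" (3x3) and "t" (3): a world point X has camera coordinates R X + t. Camera axes: x right, y down, z forward; pixel columns grow to the right and rows downward; lengths in m; the calibration is good to about 2 mm. A picture is of the moment at which its call begins. There is no depth.
- r.close_job(): hands the job in; it is judged then, once.
The state is a dict: "time_s": time; "joint_pos": joint angles; "dq": joint speeds; "joint_efforts": joint torques, N m; "eef_pos": TCP position; "ee_rot": TCP orientation; "contact_force": force on the tool from outside, world axes, zero at the start; "wrist_torque": the same for the moment, N m; "grip_width": finger opening in m; "gripper_force": force on a finger pad.
Only numpy, scipy, OpenCV 4.12 (cv2) and the standard library are available. Lean on these libraries where they do the work, as an engineer would, in place of code of your own. Each camera call takes 0.05 s, during which the arm holds its last target. There are 200 camera calls.

## Working session

There is one attempt and no reset: what is moved stays moved. The work goes in short steps, Python scripts to look and compute and a tool call to move; the robot and the scene stay as the last step left them, time stands still between calls to the robot, and variables do not carry over. Pictures are saved under pics/ and viewed, at most 10 in all, crops included, and the job is handed in when it is done.

```bash
ls; mkdir -p pics; python3 - <<'E'
from cell import r
import cv2
for n in("scene","top"):
    i=r.get_image(n); cv2.imwrite(f"pics/{n}0.png",i["pixels"][:,:,::-1]); print(n,i["fx"],i["dist"],i["R"],i["t"])
s=r.read_state(); print(s["time_s"],s["eef_pos"],s["ee_rot"],s["grip_width"])
E
```

```text
cell.py
pics
scene 590.1010340361237 [-0.14950025  0.          0.          0.          0.        ] [[-0.33455438  0.94229447  0.01242992]
 [ 0.64715591  0.23931573 -0.72382125]
 [-0.68502744 -0.23411347 -0.68987556]] [ 0.1839015  -0.25844173  1.77779437]
top 553.9235952325754 [-0.00987052  0.          0.          0.          0.        ] [[-0.01166344 -0.99962284 -0.02486252]
 [-0.98278554  0.01604471 -0.18405201]
 [ 0.18438151  0.02228784 -0.98260201]] [-1.33492749e-03  5.49730090e-01  1.52966858e+00]
0.1 [0.29284146 0.57963411 0.20146314] [-1.15742159e-04  2.31733677e-01  9.72778975e-01 -7.44938343e-04] 0.08799738702689508
```

View pics/scene0.png

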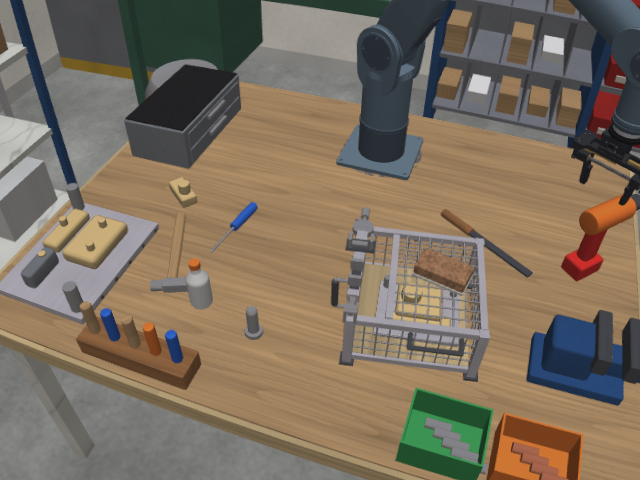

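View pics/top0.png

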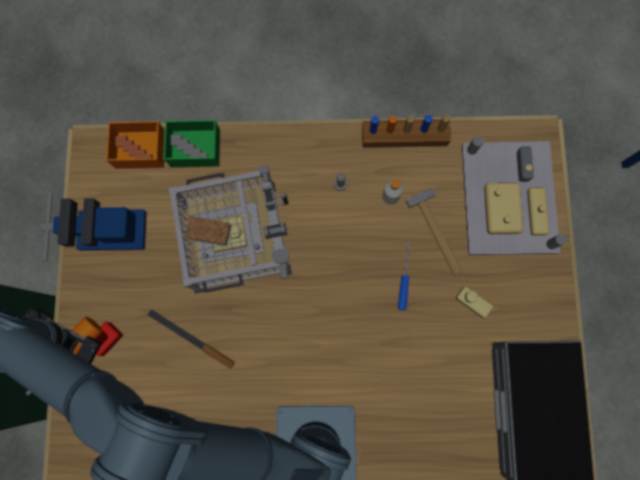

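```bash
python3 - <<'E'
import cv2
a=cv2.imread("pics/top0.png")[155:300,220:310]; b=cv2.imread("pics/scene0.png")[195:375,320:500]
a=cv2.convertScaleAbs(a,alpha=1.5)
cv2.imwrite("pics/ca.png",cv2.resize(a,None,fx=4,fy=4,interpolation=2)); cv2.imwrite("pics/cb.png",cv2.resize(b,None,fx=3.3,fy=3.3,interpolation=2))
x=cv2.imread("pics/ca.png");y=cv2.imread("pics/cb.png")
import numpy as np
h=594;c=np.zeros((594,800,3),'u1');x=x[:580];c[:len(x),:360]=x[:,:360];z=cv2.resize(y,(440,440));c[:440,360:]=z
cv2.imwrite("pics/c.png",c);print(y.shape)
E
```

```text
(594, 594, 3)
```

View pics/c.png

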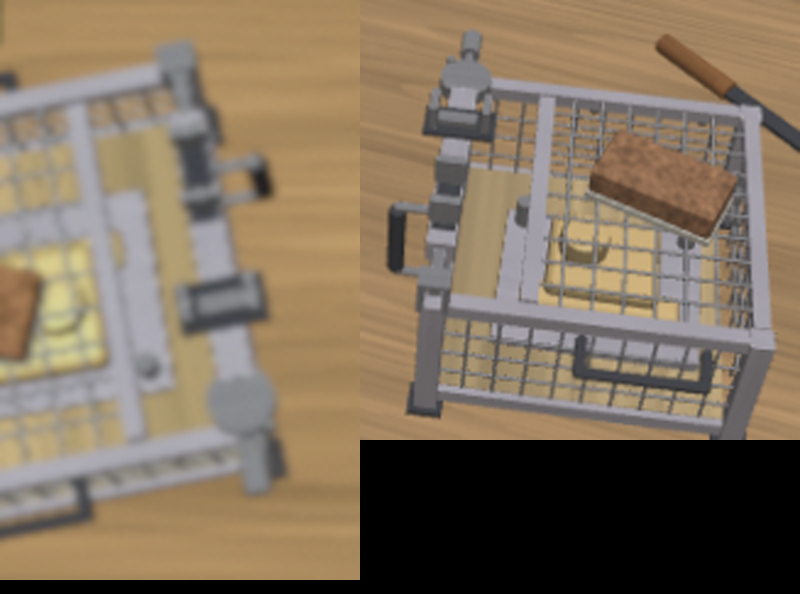

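```bash
cat > h.py <<'E'
import numpy as np,cv2
from cell import r
def proj(i,P):
    K=np.array([[i["fx"],0,i["cx"]],[0,i["fy"],i["cy"]],[0,0,1]])
    return cv2.projectPoints(np.float64(P),cv2.Rodrigues(np.float64(i["R"]))[0],np.float64(i["t"]),K,np.float64(i["dist"]))[0][:,0]
def W(p,L):
    c,s=np.cos(p[2]),np.sin(p[2]); L=np.atleast_2d(L)
    return np.c_[p[0]+c*L[:,0]-s*L[:,1],p[1]+s*L[:,0]+c*L[:,1],L[:,2]]
E
cat > fit.py <<'E'
from h import *
from scipy.optimize import least_squares
A=lambda u,v:(220+u/4,155+v/4)
B=lambda u,v:(320+(u-360)/2.444,195+v/2.444)
L=np.array([[-130,111,172],[-170,-49,161],[-153,46,195],[-107,46,195],[-130,-70,195],[-130,-24,195]])/1000.
a=np.array([A(242,402),A(262,175),A(258,295),A(190,308),A(189,123),A(203,193)])
b=np.array([B(466,80),B(397,210),B(433,100),B(489,103),B(445,200),B(452,157)])
t=r.get_image("top");s=r.get_image("scene")
f=lambda p:np.r_[proj(t,W(p,L))-a,proj(s,W(p,L))-b].ravel()
o=least_squares(f,[.5,.3,1.45],loss="soft_l1");print(o.x,np.round(f(o.x).reshape(-1,2),1).tolist())
print(np.degrees(o.x[2]))
for n,q in dict(hinge=[-130,111,165],handle=[-170,-49,145],stab=[-157,46,182],slug=[-103,46,182],mtab=[-130,-74,182],mlug=[-130,-20,182]).items(): print(n,W(o.x,np.array(q)/1000.).round(4))
for im,n in((t,"top"),(s,"scene")):
    x=cv2.resize(im["pixels"][:,:,::-1],None,fx=4,fy=4,interpolation=2)
    C=np.array([[i,j,k] for i in(-.13,.13) for j in(-.139,.139) for k in(0,.143)])
    for q,col in((L,(0,0,255)),(C,(255,0,0))):
        for u,v in proj(im,W(o.x,q)): cv2.circle(x,(int(4*u+2),int(4*v+2)),4,col,-1)
    x=x[620:1220,640:1240] if n=="top" else x[780:1540,1280:2000]
    cv2.imwrite(f"pics/f_{n}.png",cv2.resize(x,(400,400*x.shape[0]//x.shape[1])))
x=cv2.imread("pics/f_top.png");y=cv2.imread("pics/f_scene.png");h=max(len(x),len(y));c=np.zeros((h,800,3),'u1');c[:len(x),:400]=x;c[:len(y),400:]=y;cv2.imwrite("pics/f.png",c)
E
python3 fit.py
```

```text
[0.59731184 0.2328132  1.75564659] [[-1.0, -1.0], [-2.0, -3.6], [-1.7, -1.5], [-2.0, -1.3], [-1.1, 1.3], [-1.4, 0.3], [-0.3, -4.8], [-0.4, -3.5], [-0.3, -1.8], [-1.2, -0.4], [-0.6, -0.9], [-0.8, -0.0]]
100.59114013623636
hinge [[0.5121 0.0846 0.165 ]]
handle [[0.6767 0.0747 0.145 ]]
stab [[0.581 0.07  0.182]]
slug [[0.571  0.1231 0.182 ]]
mtab [[0.6939 0.1186 0.182 ]]
mlug [[0.6409 0.1087 0.182 ]]
```

View pics/f.png

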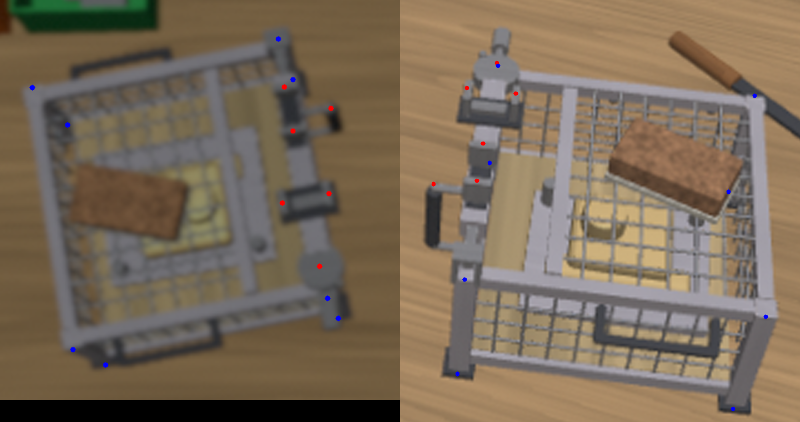

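The rows are not in the units I measure in: shifts go in shares of 50 mm. I convert before sending: -0.02 m is -0.4.

```bash
cat > go.py <<'E'
import sys
from h import *
from scipy.spatial.transform import Rotation as Ro
p=[.597,.2328,1.7556]
def tgt(L,yaw_off,z):  # L cage mm xy
    s=r.read_state();q=s["ee_rot"];R=Ro.from_quat([q[1],q[2],q[3],q[0]]).as_matrix()
    g=W(p,[[L[0]/1e3,L[1]/1e3,z]])[0]
    yaw=np.arctan2(R[1,1],R[0,1]);d=(p[2]+yaw_off-yaw+np.pi/2)%np.pi-np.pi/2
    print("t",s["time_s"],"pos",s["eef_pos"].round(4),"goal",g.round(4),"tilt",R[:,2].round(3))
    print("tool delta",(R.T@(g-s["eef_pos"])).round(4),"rz",round(-d,4),"j",np.round(s["joint_pos"],2),"F",np.round(s["contact_force"],1))
if __name__=="__main__": tgt([float(sys.argv[1]),float(sys.argv[2])],float(sys.argv[3]),float(sys.argv[4]))
E
```

Request:
shift_gripper([
  [[0.088,0,0,-0.4,0,0,-0.13],[0.088,0,0,-0.4,0,0,-0.13],[0.088,0,0,-0.4,0,0,-0.13],[0.088,0,0,-0.4,0,0,-0.13],[0.088,0,0,-0.4,0,0,-0.133],[0.088,0,0,0,0,0,0]],
], force=20)

```text
time_s: 0.8
eef_pos: [0.2938, 0.5815, 0.3049]
ee_rot: [0.001, -0.093, 0.996, 0.002]
contact_force: [0.5, 0.7, 0.1]
grip_width: 0.0883
gripper_force: 0.0
```

```bash
python3 go.py -122 46 0 .23
python3 - <<'E'
from h import *
i=r.get_image("top")
K=np.array([[i["fx"],0,i["cx"]],[0,i["fy"],i["cy"]],[0,0,1]])
for n,u,z in(("pin",(340.5,180),.08),("bottle",(395,184),.13)):
    d=np.r_[cv2.undistortPoints(np.float64([[u]]),K,np.float64(i["dist"]))[0,0],1];R=np.array(i["R"]);c=-R.T@i["t"];w=R.T@d;print(n,c+w*(z-c[2])/w[2])
E
```

```text
t 0.8 pos [0.2938 0.5815 0.3049] goal [0.5742 0.1044 0.23  ] tilt [ 0.002  0.005 -1.   ]
tool delta [-0.1871 -0.521   0.0733] rz 0.0013 j [-1.08  0.46 -0.14  1.41  0.07  1.27  0.53] F [0.5 0.7 0.1]
pin [ 0.74219208 -0.08208881  0.08      ]
bottle [ 0.711913  -0.2308755  0.13     ]
```

In the tool's units: -0.043 m is -0.86, -0.015 m is -0.3.

Request:
shift_gripper([
  [[0.088,-0.3,-0.86,0,0,0,0],[0.088,-0.3,-0.86,0,0,0,0],[0.088,-0.3,-0.86,0,0,0,0],[0.088,-0.3,-0.86,0,0,0,0],[0.088,-0.3,-0.86,0,0,0,0],[0.088,-0.3,-0.86,0,0,0,0],[0.088,-0.3,-0.86,0,0,0,0],[0.088,-0.3,-0.86,0,0,0,0],[0.088,-0.3,-0.86,0,0,0,0],[0.088,-0.3,-0.86,0,0,0,0]],
])

```text
time_s: 1.85
eef_pos: [0.5196, 0.1831, 0.3007]
ee_rot: [-0.001, -0.091, 0.996, -0.0]
contact_force: [1.1, 0.5, -0.4]
grip_width: 0.0877
gripper_force: 0.0
```

Request:
shift_gripper([
  [[0.088,-0.24,-0.86,0.4,0,0,0],[0.088,-0.24,-0.86,0.4,0,0,0],[0.088,0,0,0,0,0,0],[0.088,0,0,0,0,0,0]],
])

```text
time_s: 2.25
eef_pos: [0.5583, 0.1039, 0.2604]
ee_rot: [-0.002, -0.09, 0.996, -0.0]
contact_force: [-0.5, 0.7, -0.1]
grip_width: 0.0879
gripper_force: 0.0
```

```bash
python3 go.py -122 46 0 .23
```

```text
t 2.25 pos [0.5583 0.1039 0.2604] goal [0.5742 0.1044 0.23  ] tilt [-0.003 -0.001 -1.   ]
tool delta [-0.0159 -0.0024  0.0303] rz -0.0047 j [-0.33  0.34  0.09  1.7  -0.03  1.11  1.52] F [-0.5  0.7 -0.1]
```

Request:
shift_gripper([
  [[0.088,-0.16,-0.02,0.2,0,0,0],[0.088,-0.16,-0.03,0.2,0,0,0],[0.088,0,0,0.2,0,0,0],[0.088,0,0,0,0,0,0]],
])

```text
time_s: 2.65
eef_pos: [0.5741, 0.1061, 0.2301]
ee_rot: [-0.002, -0.093, 0.996, -0.0]
contact_force: [0.9, 0.2, -0.3]
grip_width: 0.0881
gripper_force: 0.0
```

```bash
python3 go.py -122 46 0 .175; python3 - <<'E'
from h import *
a=cv2.resize(r.get_image("top")["pixels"][165:285,220:340,::-1],(400,400),interpolation=2)
b=cv2.resize(r.get_image("scene")["pixels"][180:300,310:430,::-1],(400,400),interpolation=2)
cv2.imwrite("pics/s1.png",np.hstack([cv2.convertScaleAbs(a,alpha=1.4),b]))
E
```

```text
t 2.65 pos [0.5741 0.1061 0.2301] goal [0.5742 0.1044 0.175 ] tilt [-0.003 -0.001 -1.   ]
tool delta [ 0.     -0.0016  0.0551] rz 0.0014 j [-0.33  0.4   0.09  1.69 -0.04  1.06  1.53] F [ 0.9  0.2 -0.3]
```

View pics/s1.png

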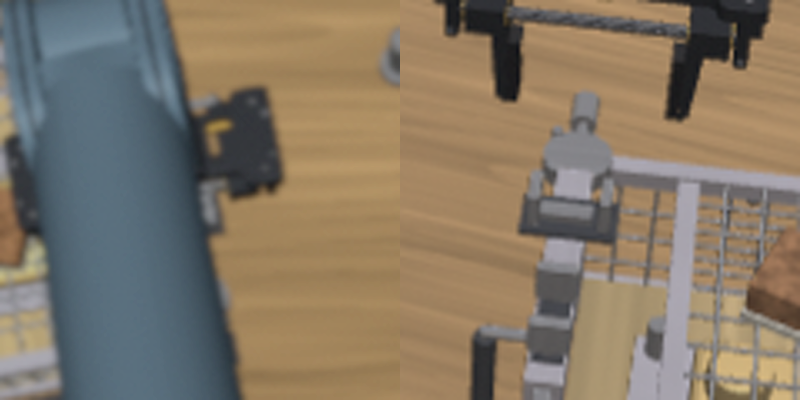

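```bash
python3 - <<'E'
from h import *
p=[.597,.2328,1.7556]
s=r.get_image("scene");f=lambda P:((proj(s,P)-[310,180])*400/120).round(0).tolist()
x,y,z=r.read_state()["eef_pos"]
print("tips now",f(W(p,[[-.166,.046,.23],[-.078,.046,.23]])),"down",f(W(p,[[-.166,.046,.175],[-.078,.046,.175]])))
print("tab top/bottom",f(W(p,[[-.153,.046,.195],[-.153,.046,.169]])),"lug",f(W(p,[[-.107,.046,.195],[-.107,.046,.169]])))
print("base corners",f(W(p,[[-.16,.063,.169],[-.1,.063,.169],[-.1,.029,.169],[-.16,.029,.169]])))
E
```

```text
tips now [[114.0, 136.0], [257.0, 153.0]] down [[110.0, 201.0], [249.0, 217.0]]
tab top/bottom [[132.0, 180.0], [130.0, 210.0]] lug [[205.0, 189.0], [202.0, 218.0]]
base corners [[122.0, 190.0], [216.0, 201.0], [211.0, 239.0], [116.0, 227.0]]
```

```bash
python3 - <<'E'
from h import *
s=r.get_image("scene");t=r.get_image("top")
y=np.array([.451,.892,0])*.044;c=np.array([.2928,.5796,.2015])
print(proj(s,[c-y,c,c+y]))
p=[.597,.2328,1.7556]
print(proj(t,W(p,[[-.166-.009,.046,z] for z in(.23,.28,.3,.35)])))
st=r.read_state();print(st["eef_pos"],st["ee_rot"])
a=cv2.imread("pics/scene0.png")[110:230,520:640]
b=s["pixels"][150:270,310:430,::-1]
cv2.imwrite("pics/s2.png",np.hstack([cv2.resize(q,(400,400),interpolation=2) for q in(a,b)]))
E
```

```text
[[580.30200556 194.8159068 ]
 [596.98885331 203.96782691]
 [613.99192782 213.37481833]]
[[290.08172163 222.60018021]
 [288.64190183 217.93405292]
 [288.03651565 215.97210776]
 [286.44270682 210.80679102]]
[0.57550444 0.10568447 0.23271618] [ 4.02923889e-04 -9.25220718e-02  9.95710549e-01  8.14895589e-05]
```

View pics/s2.png

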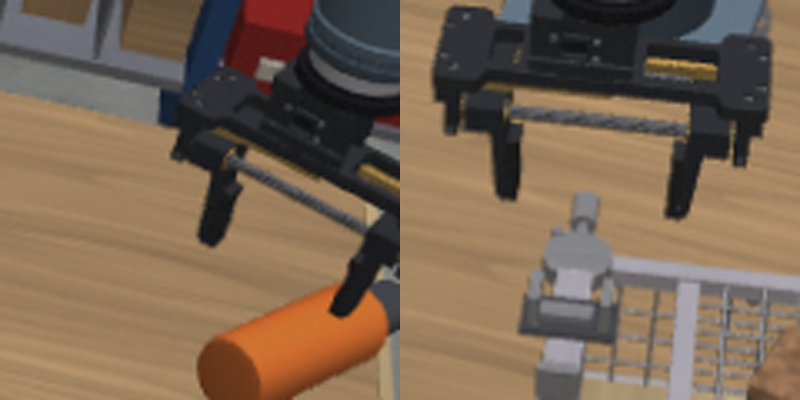

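```bash
python3 - <<'E'
from h import *
s=r.get_image("scene");t=r.get_image("top")
P=[[0,0,0],[.1,.1,0],[.1,-.1,0],[.57,.1,.0],[.57,.1,.2],[.3,.5,0]]
print(proj(s,P).round(1).tolist(),proj(t,P).round(1).tolist(),s["cx"],s["cy"],t["cx"],t["cy"])
for i in(s,t):print(-np.array(i["R"]).T@i["t"])
E
```

```text
[[380.6, 151.8], [405.1, 178.0], [338.9, 163.3], [357.6, 295.2], [363.1, 232.2], [539.8, 259.2]] [[315.5, 447.2], [279.5, 410.1], [350.9, 409.4], [279.5, 245.3], [272.6, 230.8], [141.1, 339.5]] 319.8337458402977 237.2023150658529 316.0302318909598 248.3442808299641
[1.44661507 0.30476542 1.0371054 ]
[ 0.25820861 -0.04424769  1.60420116]
```

Request:
shift_gripper([
  [[0.088,0,0,0.2,0,0,0],[0.088,0,0,0.2,0,0,0],[0.088,0,0,0,0,0,0]],
])

```text
time_s: 3.3
eef_pos: [0.574, 0.1052, 0.2102]
ee_rot: [-0.002, -0.092, 0.996, -0.0]
contact_force: [0.0, -0.1, 0.6]
grip_width: 0.0881
gripper_force: 0.0
```

Request:
shift_gripper([
  [[0.088,0,0,0.2,0,0,0],[0.088,0,0,0.2,0,0,0],[0.088,0,0,0,0,0,0]],
])

```text
time_s: 3.6
eef_pos: [0.5742, 0.1053, 0.1904]
ee_rot: [-0.001, -0.093, 0.996, -0.0]
contact_force: [-0.5, -0.1, -0.8]
grip_width: 0.0875
gripper_force: 0.0
```

Request:
shift_gripper([
  [[0.088,0,0,0.12,0,0,0],[0.088,0,0,0.12,0,0,0],[0.088,0,0,0,0,0,0],[0.088,0,0,0,0,0,0]],
])

```text
time_s: 4.0
eef_pos: [0.5753, 0.1055, 0.1802]
ee_rot: [-0.0, -0.092, 0.996, -0.0]
contact_force: [0.2, -0.1, -0.6]
grip_width: 0.0877
gripper_force: 0.0
```

```bash
python3 go.py -122 46 0 .175; python3 - <<'E'
from h import *
b=r.get_image("scene")["pixels"][150:270,310:430,::-1];a=r.get_image("top")["pixels"][165:285,220:340,::-1]
cv2.imwrite("pics/s3.png",np.hstack([cv2.resize(q,(400,400),interpolation=2) for q in(a,b)]))
E
```

```text
t 4.0 pos [0.5753 0.1055 0.1802] goal [0.5742 0.1044 0.175 ] tilt [-0. -0. -1.]
tool delta [ 0.0013 -0.0008  0.0052] rz 0.0004 j [-0.32  0.45  0.08  1.74 -0.04  0.95  1.54] F [ 0.2 -0.1 -0.6]
```

View pics/s3.png

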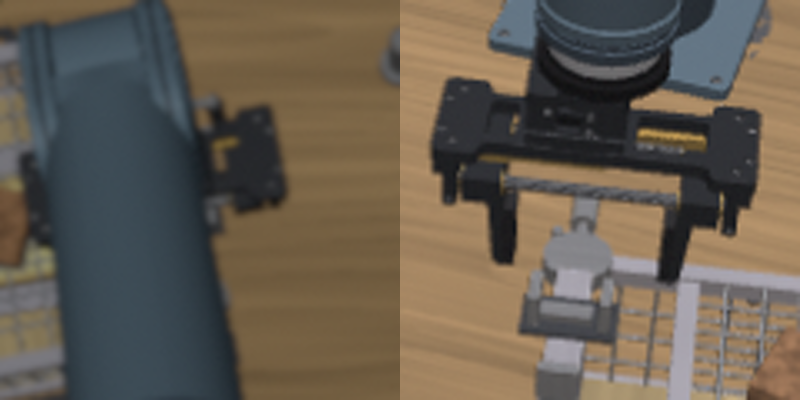

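In the tool's units: 0.003 m is 0.06.

Request:
shift_gripper([
  [[0.07,0,0,0.06,0,0,0],[0.06,0,0,0,0,0,0],[0.052,0,0,0,0,0,0],[0.045,0,0,0,0,0,0],[0.045,0,0,0,0,0,0],[0.045,0,0,0,0,0,0]],
], force=20)

```text
time_s: 4.7
eef_pos: [0.5754, 0.1055, 0.1773]
ee_rot: [0.0, -0.092, 0.996, -0.0]
contact_force: [0.4, 1.0, -0.0]
grip_width: 0.0449
gripper_force: 0.0
```

Request:
shift_gripper([
  [[0.088,0,0,0,0,0,0],[0.088,0,0,0,0,0,0],[0.088,0,0,0,0,0,0],[0.088,0,0,0,0,0,0],[0.088,0,0,0.16,0,0,0],[0.088,0,0,0.16,0,0,0],[0.088,0,0,0.14,0,0,0],[0.088,0,0,0,0,0,0]],
])

```text
time_s: 5.5
eef_pos: [0.5743, 0.1053, 0.1526]
ee_rot: [-0.001, -0.093, 0.996, -0.0]
contact_force: [0.4, 0.4, 0.6]
grip_width: 0.088
gripper_force: 0.0
```

```bash
python3 - <<'E'
from h import *
b=r.get_image("scene")["pixels"][150:270,310:430,::-1];a=r.get_image("top")["pixels"][165:285,220:340,::-1]
cv2.imwrite("pics/s4.png",np.hstack([cv2.resize(q,(400,400),interpolation=2) for q in(a,b)]))
E
```

```text
(no output)
```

View pics/s4.png

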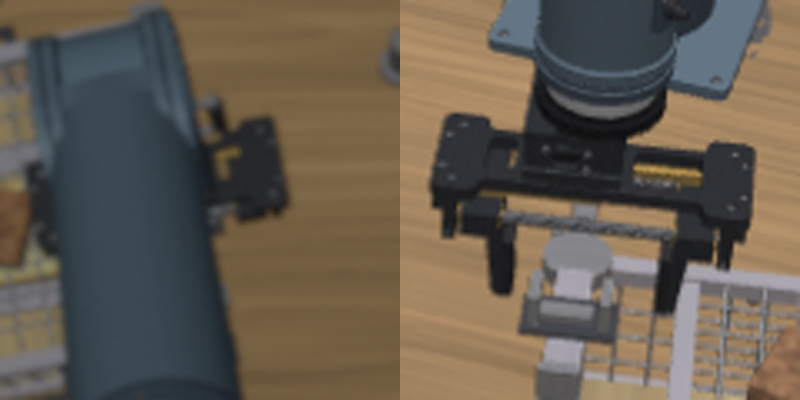

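Request:
shift_gripper([
  [[0.07,0,0,0,0,0,0],[0.062,0,0,0,0,0,0],[0.055,0,0,0,0,0,0],[0.05,0,0,0,0,0,0],[0.046,0,0,0,0,0,0],[0.046,0,0,0,0,0,0]],
], force=15)

```text
time_s: 6.2
eef_pos: [0.5758, 0.1045, 0.1545]
ee_rot: [0.0, -0.092, 0.996, -0.0]
contact_force: [0.7, -4.3, 1.2]
grip_width: 0.0464
gripper_force: 2.0
```

Request:
shift_gripper([
  [[0.042,0,0,0,0,0,0],[0.038,0,0,0,0,0,0],[0.034,0,0,0,0,0,0],[0.03,0,0,0,0,0,0],[0.03,0,0,0,0,0,0],[0.03,0,0,0,0,0,0],[0.03,0,0,0,0,0,0]],
], force=15)

```text
time_s: 6.9
eef_pos: [0.5755, 0.1057, 0.1545]
ee_rot: [0.0, -0.093, 0.996, 0.0]
contact_force: [0.0, -3.2, 5.5]
grip_width: 0.0374
gripper_force: 15.0
```

In the tool's units: -0.025 m is -0.5, -0.02 m is -0.4.

Request:
shift_gripper([
  [[0.088,0,0,0,0,0,0],[0.088,0,0,0,0,0,0],[0.088,0,0,0,0,0,0],[0.088,0,0,0,0,0,0],[0.088,0,0,-0.4,0,0,0],[0.088,0,0,-0.5,0,0,0],[0.088,0,0,-0.3,0,0,0.1],[0.088,0,0,0,0,0,0.15],[0.088,0,0,0,0,0,0.15],[0.088,0,0,0,0,0,0.15]],
])

```text
time_s: 7.9
eef_pos: [0.5752, 0.1058, 0.2143]
ee_rot: [-0.0, 0.184, 0.983, 0.0]
contact_force: [0.3, -0.4, 0.5]
grip_width: 0.0879
gripper_force: 0.0
```

Request:
shift_gripper([
  [[0.088,0,0,0,0,0,0.15],[0.088,0,0,0,0,0,0.15],[0.088,0,0,0,0,0,0.15],[0.088,0,0,0,0,0,0.15],[0.088,0,0,0,0,0,0.15],[0.088,0,0,0,0,0,0.15],[0.088,0,0,0,0,0,0.12],[0.088,0,0,0,0,0,0],[0.088,0,0,0,0,0,0]],
])

```text
time_s: 8.8
eef_pos: [0.5752, 0.1058, 0.2141]
ee_rot: [-0.0, 0.637, 0.771, -0.0]
contact_force: [-0.0, 0.0, -0.6]
grip_width: 0.0878
gripper_force: 0.0
```

```bash
python3 go.py -130 -40 1.5708 .155
```

```text
t 8.8 pos [0.5752 0.1058 0.2141] goal [0.6602 0.1124 0.155 ] tilt [-0. -0. -1.]
tool delta [-0.0096  0.0848  0.0591] rz 0.0049 j [-0.58  0.43  0.42  1.72 -0.2   1.03  0.11] F [-0.   0.  -0.6]
```

Request:
shift_gripper([
  [[0.088,-0.06,0.56,0,0,0,0.005],[0.088,-0.06,0.56,0,0,0,0],[0.088,-0.072,0.58,0,0,0,0],[0.088,0,0,0,0,0,0],[0.088,0,0,0.3,0,0,0],[0.088,0,0,0.3,0,0,0],[0.088,0,0,0,0,0,0]],
])

```text
time_s: 9.5
eef_pos: [0.6576, 0.1115, 0.1809]
ee_rot: [-0.002, 0.64, 0.768, -0.002]
contact_force: [-0.2, 0.3, 0.4]
grip_width: 0.0878
gripper_force: 0.0
```

```bash
python3 go.py -130 -40 1.5708 .154;python3 - <<'E'
from h import *
b=r.get_image("scene")["pixels"][180:300,310:430,::-1];a=r.get_image("top")["pixels"][145:265,220:340,::-1]
cv2.imwrite("pics/s5.png",np.hstack([cv2.resize(q,(400,400),interpolation=2) for q in(a,b)]))
E
```

```text
t 9.5 pos [0.6576 0.1115 0.1809] goal [0.6602 0.1124 0.154 ] tilt [-0.006 -0.001 -1.   ]
tool delta [0.0004 0.0028 0.0269] rz -0.003 j [-0.5   0.62  0.4   1.52 -0.26  1.06  0.15] F [-0.2  0.3  0.4]
```

View pics/s5.png

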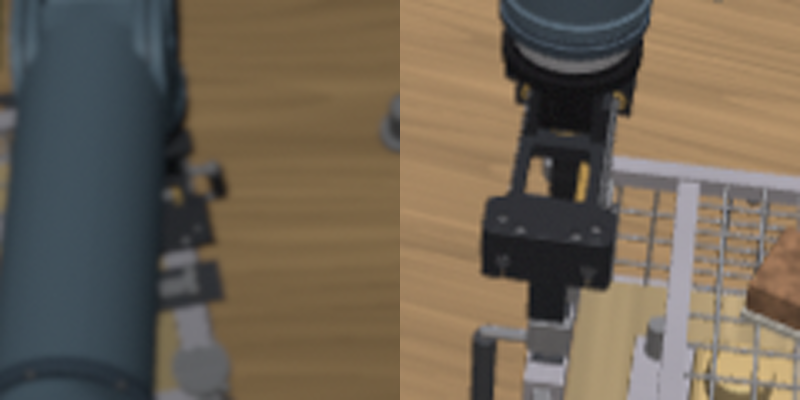

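Request:
shift_gripper([
  [[0.088,0,0.06,0.14,0,0,0],[0.088,0,0,0.14,0,0,0],[0.088,0,0,0.14,0,0,0],[0.088,0,0,0.12,0,0,0],[0.088,0,0,0,0,0,0]],
])

```text
time_s: 10.1
eef_pos: [0.6628, 0.112, 0.156]
ee_rot: [-0.001, 0.64, 0.768, -0.001]
contact_force: [0.6, 0.4, -0.3]
grip_width: 0.0878
gripper_force: 0.0
```

Request:
shift_gripper([
  [[0.07,0,0,0,0,0,0],[0.06,0,0,0,0,0,0],[0.05,0,0,0,0,0,0],[0.044,0,0,0,0,0,0],[0.04,0,0,0,0,0,0],[0.036,0,0,0,0,0,0],[0.03,0,0,0,0,0,0],[0.03,0,0,0,0,0,0],[0.03,0,0,0,0,0,0],[0.03,0,0,0,0,0,0]],
], force=15)

```text
time_s: 11.1
eef_pos: [0.6586, 0.111, 0.157]
ee_rot: [-0.004, 0.64, 0.768, -0.004]
contact_force: [-16.2, -1.8, 11.6]
grip_width: 0.0351
gripper_force: 15.0
```

In the tool's units: -0.02 m is -0.4, -0.004 m is -0.08.

Request:
shift_gripper([
  [[0.088,0,-0.08,0,0,0,0],[0.088,0,0,0,0,0,0],[0.088,0,0,0,0,0,0],[0.088,0,0,0,0,0,0],[0.088,0,0,-0.4,0,0,0],[0.088,0,0,-0.4,0,0,0],[0.088,0,0,0,0,0,0]],
])

```text
time_s: 11.8
eef_pos: [0.6618, 0.1115, 0.2]
ee_rot: [0.002, 0.64, 0.768, 0.002]
contact_force: [0.5, -0.3, 0.1]
grip_width: 0.0873
gripper_force: 0.0
```

```bash
python3 go.py -170 -49 1.5708 .109
```

```text
t 11.8 pos [0.6618 0.1115 0.2   ] goal [0.6764 0.0747 0.109 ] tilt [ 0.005  0.001 -1.   ]
tool delta [-0.0388  0.0072  0.0911] rz -0.0038 j [-0.5   0.6   0.41  1.5  -0.26  1.09  0.14] F [ 0.5 -0.3  0.1]
```

Request:
shift_gripper([
  [[0.088,-0.38,0.06,0,0,0,0],[0.088,-0.4,0.06,0,0,0,0],[0.088,0,0,0,0,0,0],[0.088,0,0,0.4,0,0,0],[0.088,0,0,0.4,0,0,0],[0.088,0,0,0.4,0,0,0],[0.088,0,0,0,0,0,0]],
])

```text
time_s: 12.5
eef_pos: [0.6698, 0.0741, 0.1334]
ee_rot: [-0.002, 0.64, 0.768, -0.002]
contact_force: [-0.4, -0.6, -0.3]
grip_width: 0.088
gripper_force: 0.0
```

```bash
python3 go.py -170 -49 1.5708 .109;python3 - <<'E'
from h import *
b=r.get_image("scene")["pixels"][200:320,300:420,::-1];a=r.get_image("top")["pixels"][145:265,220:340,::-1]
cv2.imwrite("pics/s6.png",np.hstack([cv2.resize(q,(400,400),interpolation=2) for q in(a,b)]))
E
```

```text
t 12.5 pos [0.6698 0.0741 0.1334] goal [0.6764 0.0747 0.109 ] tilt [-0.007 -0.001 -1.   ]
tool delta [-0.0007  0.0067  0.0244] rz -0.0037 j [-0.43  0.68  0.39  1.53 -0.29  0.99  0.22] F [-0.4 -0.6 -0.3]
```

View pics/s6.png

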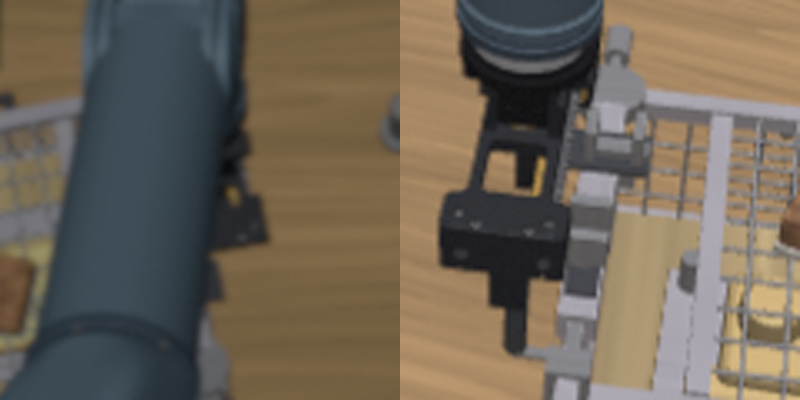

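The rows are not in the units I measure in: shifts go in shares of 50 mm. I convert before sending: 0.008 m is 0.16, 0.007 m is 0.14.

Request:
shift_gripper([
  [[0.088,0,0.13,0.16,0,0,0],[0.088,0,0,0.14,0,0,0],[0.088,0,0,0.1,0,0,0],[0.088,0,0,0,0,0,0]],
])

```text
time_s: 13.0
eef_pos: [0.6784, 0.0752, 0.1163]
ee_rot: [-0.0, 0.64, 0.768, -0.001]
contact_force: [0.4, -0.8, 0.5]
grip_width: 0.0884
gripper_force: 0.0
```

Request:
shift_gripper([
  [[0.088,0,0,0.08,0,0,0],[0.088,0,0,0,0,0,0]],
])

```text
time_s: 13.2
eef_pos: [0.6787, 0.0752, 0.1129]
ee_rot: [-0.0, 0.64, 0.768, -0.0]
contact_force: [0.1, -0.1, -0.7]
grip_width: 0.0878
gripper_force: 0.0
```

```bash
python3 go.py -170 -49 1.5708 .109
```

```text
t 13.2 pos [0.6787 0.0752 0.1129] goal [0.6764 0.0747 0.109 ] tilt [-0.001 -0.    -1.   ]
tool delta [-0.0001 -0.0024  0.0039] rz -0.0038 j [-0.42  0.72  0.38  1.53 -0.3   0.96  0.23] F [ 0.1 -0.1 -0.7]
```

Request:
shift_gripper([
  [[0.06,0,0,0,0,0,0],[0.04,0,0,0,0,0,0],[0.03,0,0,0,0,0,0],[0.02,0,0,0,0,0,0],[0.01,0,0,0,0,0,0],[0.008,0,0,0,0,0,0],[0.008,0,0,0,0,0,0],[0.008,0,0,0,0,0,0]],
], force=10)

```text
time_s: 14.0
eef_pos: [0.679, 0.0752, 0.1132]
ee_rot: [0.0, 0.64, 0.768, 0.0]
contact_force: [0.5, 0.6, 0.3]
grip_width: 0.0263
gripper_force: 0.0
```

Request:
shift_gripper([
  [[0.008,0,0,0,0,0,0],[0.008,0,0,0,0,0,0],[0.008,0,0,0,0,0,0],[0.008,0,0,0,0,0,0]],
], force=10)

```text
time_s: 14.4
eef_pos: [0.6769, 0.0749, 0.113]
ee_rot: [-0.002, 0.64, 0.768, -0.002]
contact_force: [-6.5, -0.7, 4.4]
grip_width: 0.0137
gripper_force: 10.0
```

```bash
cat > g.py <<'E'
from h import *
p=[.597,.2328,1.7556]
s=r.read_state();h=W(p,[[-.13,.111,0]])[0];d=s["eef_pos"]-h;c,q=np.cos(p[2]),np.sin(p[2])
l=[c*d[0]+q*d[1],-q*d[0]+c*d[1]]  # cage frame
print("theta",np.arctan2(-l[0],-l[1])-np.arctan2(.04,.16),"rad",np.hypot(*l),"F",s["contact_force"],"j",np.round(s["joint_pos"],2))
E
```

Request:
shift_gripper([
  [[0.008,0,-0.04,0,0,0,0],[0.008,-0.32,-0.096,0,0,0,0.1],[0.008,-0.32,-0.096,0,0,0,0.1],[0.008,-0.32,-0.096,0,0,0,0.1],[0.008,0,0,0,0,0,0]],
], force=30)

```text
time_s: 14.9
eef_pos: [0.6652, 0.0235, 0.1131]
ee_rot: [-0.0, 0.749, 0.662, -0.001]
contact_force: [-2.3, 1.5, 0.0]
grip_width: 0.012
gripper_force: 30.0
```

```bash
python3 g.py
```

```text
theta 0.31899050493041814 rad 0.16510219756255756 F [-2.30268049  1.50800974  0.03104984] j [-0.4   0.7   0.46  1.58 -0.36  0.95  0.05]
```

Request:
shift_gripper([
  [[0.008,-0.32,-0.096,0,0,0,0.1],[0.008,-0.32,-0.096,0,0,0,0.1],[0.008,-0.32,-0.096,0,0,0,0.1],[0.008,-0.32,-0.096,0,0,0,0.1],[0.008,0,0,0,0,0,0]],
])

```text
time_s: 15.4
eef_pos: [0.6295, -0.0309, 0.113]
ee_rot: [-0.001, 0.865, 0.502, -0.001]
contact_force: [-3.7, 0.7, 1.5]
grip_width: 0.0122
gripper_force: 30.0
```

```bash
python3 g.py
```

```text
theta 0.7159282125434542 rad 0.16492893162572053 F [-3.65469594  0.73368676  1.5429269 ] j [-0.41  0.67  0.56  1.69 -0.43  0.91 -0.19]
```

Request:
shift_gripper([
  [[0.008,-0.32,-0.096,0,0,0,0.1],[0.008,-0.32,-0.096,0,0,0,0.1],[0.008,-0.32,-0.096,0,0,0,0.1],[0.008,-0.32,-0.096,0,0,0,0.1],[0.008,0,0,0,0,0,0]],
])

```text
time_s: 15.9
eef_pos: [0.5758, -0.0672, 0.1131]
ee_rot: [-0.001, 0.947, 0.321, -0.0]
contact_force: [0.6, 3.6, -3.6]
grip_width: 0.0124
gripper_force: 30.0
```

```bash
python3 g.py
```

```text
theta 1.1116383771448277 rad 0.16474720640262183 F [ 0.62532557  3.56397782 -3.5883164 ] j [-0.44  0.62  0.67  1.83 -0.5   0.87 -0.45]
```

In the tool's units: -0.016 m is -0.32, -0.008 m is -0.16.

Request:
shift_gripper([
  [[0.008,-0.32,-0.096,0,0,0,0.1],[0.008,-0.32,-0.096,0,0,0,0.1],[0.008,-0.32,-0.096,0,0,0,0.1],[0.008,-0.32,-0.096,0,0,0,0.1],[0.008,-0.16,-0.044,0,0,0,0.05],[0.008,0,0,0,0,0,0],[0.008,0,0,0,0,0,0],[0.008,0,0,0,0,0,0],[0.008,0,0,0,0,0,0],[0.008,0,0,0,0,0,0]],
])

```text
time_s: 16.9
eef_pos: [0.5056, -0.0801, 0.1131]
ee_rot: [-0.001, 0.995, 0.104, 0.001]
contact_force: [2.9, 6.2, -3.9]
grip_width: 0.0126
gripper_force: 30.0
```

```bash
python3 g.py; python3 - <<'E'
from h import *
# gate check without viewing: top-view difference against start image at the predicted open-gate tube vs shut tube
p=[.597,.2328,1.7556];i=r.get_image("top")
x=cv2.cvtColor(i["pixels"],cv2.COLOR_RGB2HSV).astype(int);a=cv2.cvtColor(cv2.imread("pics/top0.png"),cv2.COLOR_BGR2HSV).astype(int)
s=r.get_image("scene");xs=cv2.cvtColor(s["pixels"],cv2.COLOR_RGB2HSV).astype(int);b=cv2.cvtColor(cv2.imread("pics/scene0.png"),cv2.COLOR_BGR2HSV).astype(int)
for th in(0,1.5,1.55):
  for d in(.1,.14,.2):
    q=W(p,[[-.13-d*np.sin(th),.111-d*np.cos(th),.165]])
    for n,im,now,old in(("top",i,x,a),("scene",s,xs,b)):
        u,v=proj(im,q)[0].round().astype(int);print(th,d,n,(u,v),"old",old[v,u],"now",now[v,u])
E
```

```text
theta 1.548397363758792 rad 0.16483326109623528 F [ 2.85982669  6.21859536 -3.88577421] j [-0.55  0.56  0.81  2.01 -0.56  0.81 -0.77]
0 0.1 top (np.int64(273), np.int64(219)) old [125  13 118] now [ 11  24 115]
0 0.1 scene (np.int64(358), np.int64(257)) old [132  15 167] now [ 0  9 84]
0 0.14 top (np.int64(270), np.int64(205)) old [90  4 60] now [ 16  38 114]
0 0.14 scene (np.int64(356), np.int64(271)) old [110  21  74] now [133  14 162]
0 0.2 top (np.int64(266), np.int64(184)) old [126  11 115] now [15 14 72]
0 0.2 scene (np.int64(352), np.int64(293)) old [132  15 170] now [ 13  49 166]
1.5 0.1 top (np.int64(316), np.int64(245)) old [ 17 113 111] now [102  76  74]
1.5 0.1 scene (np.int64(317), np.int64(222)) old [ 16 104 150] now [135  15 172]
1.5 0.14 top (np.int64(331), np.int64(241)) old [ 17 115 109] now [102  74  79]
1.5 0.14 scene (np.int64(299), np.int64(221)) old [ 16 104 152] now [120  14  71]
1.5 0.2 top (np.int64(353), np.int64(235)) old [ 17 113 111] now [103  72  82]
1.5 0.2 scene (np.int64(272), np.int64(219)) old [ 16 103 149] now [135   7 137]
1.55 0.1 top (np.int64(317), np.int64(247)) old [ 17 113 106] now [102  74  76]
1.55 0.1 scene (np.int64(318), np.int64(221)) old [ 16 104 155] now [130  13 174]
1.55 0.14 top (np.int64(331), np.int64(244)) old [ 18 112 112] now [103  77  79]
1.55 0.14 scene (np.int64(300), np.int64(219)) old [ 16 101 151] now [165   6  85]
1.55 0.2 top (np.int64(354), np.int64(239)) old [ 18 112 109] now [102  70  95]
1.55 0.2 scene (np.int64(273), np.int64(216)) old [ 16 101 146] now [ 11  40 160]
```

```bash
python3 -c "
from cell import r
print(r.close_job())"
```

```text
the job is handed in; nothing more can be done
None
```

I handed the job in with both catches squeezed home, safety catch first, and the gate at about 1.55 rad, still held by its handle at 30 N. The verdict wasn't shown: the gate angle comes from the arm's pose and a pixel check in the scene image. The catch positions come from finger widths of 37 and 35 mm. I didn't check separately that the other items on the bench and in the cage stayed put.

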